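Fetch the copper reference block from behind the bench things

TASK

Set the coating tester up for its zero check: the copper-faced block lies at the back of the white accessory tray, hemmed in by the blue-capped bottle, the yellow-capped spray can and the red-knobbed contact plunger, so first stand all three of these upright on the green side mat. With them there, lay the copper block flat, copper face up, centred and square in the red frame drawn on the tester's plate; only then put the three back on the tray, upright, each in the middle of the ring of its own colour. Set things down rather than dropping them, keep them from toppling, and leave the steel-faced block lying where it is.

Things in the scene. Friction and masses are not known exactly. Their poses are not given: they have to be found in the camera images.
- bottle: closed white cleaning bottle, upright: round, 52 mm diameter up to 80 mm, tapering to a blue screw cap of 30 mm diameter from 94 to 128 mm height (grip it there). Origin: centre of its underside, z up. About 0.16 kg
- can: spray can, upright: round, 48 mm diameter up to 96 mm, aluminium with a white and yellow label, yellow cap of 33 mm diameter from 104 to 138 mm height (grip it there). Origin: centre of its underside, z up. About 0.2 kg
- plunger: spare spring contact plunger in its stand, upright: black round foot 56 mm diameter and 16 mm high, thin steel stem with spring, red knob of 28 mm diameter from 86 to 120 mm height (grip it there). Origin: centre of its underside, z up. About 0.3 kg
- copper_block: black carrier 60 mm (its x) by 44 mm (its y), 12 mm high, with a copper pad 52 x 36 mm on top; 20 mm high in all, about 0.22 kg. Origin: centre of its underside, z up. Lies on the tray (top face 12 mm above the bench), its x along the tray's depth to within 4 degrees, about 30 mm before a rail 45 mm high at the tray's back. With the tall things gone, grip it across the 44 mm
- steel_block: steel-faced reference block, same shape and size as the copper one but with a grey metal face; lies on one end of the tray (left or right). Leave it alone. Origin: centre of its underside, z up
- ring_bottle: blue ring printed on the white tray round the bottle, 60 mm inside and 70 mm outside diameter: flat, no thickness to feel. Origin at its centre, on the tray's top face (12 mm above the bench). At the start that thing stands in it, within 3 mm of the centre. The rings swap places from start to start
- ring_can: yellow ring printed on the white tray round the spray can, 56 mm inside and 66 mm outside diameter: flat, no thickness to feel. Origin at its centre, on the tray's top face (12 mm above the bench). At the start that thing stands in it, within 3 mm of the centre. The rings swap places from start to start
- ring_plunger: red ring printed on the white tray round the contact plunger, 64 mm inside and 74 mm outside diameter: flat, no thickness to feel. Origin at its centre, on the tray's top face (12 mm above the bench). At the start that thing stands in it, within 3 mm of the centre. The rings swap places from start to start
- mat: green side mat lying on the bench to the left, 200 mm (its x) by 180 mm (its y), 3 mm thick, empty at the start. Origin: centre of its underside, on the bench (z = 0); its top is 3 mm higher. Fixed
- frame: red rectangle drawn on the coating tester's steel plate, 68 mm (its x) by 52 mm (its y) inside, flat. The block's long side goes along its x. Origin: its centre, on the plate's top face, 103 mm above the bench. The plate reaches about 75 mm to its +y and 110 mm or more either way in x; the tester's contact head begins 145 mm away on its -y side: come from straight above

How it is judged:
By the outcome, as a careful person would: the job done as asked, in the order asked, and still so for the second after the job is handed in, with the robot touching nothing.
It also fails if it takes over 144 s, if anything falls off the work surface, if the arm or the gripper's body presses on something with over 40 N, if the wrist force passes 120 N, or if a joint passes its speed limit or range.

ROBOT

A 6-joint arm with a two-finger parallel gripper is mounted at the origin on the work surface. World frame = base frame: x ahead of the robot, y to its left, z up, the work surface at z = 0. Lengths are in m, angles in degrees, forces in N, time in s.
With the tool pointing down it reaches from about 0.325 to 0.85 m from the base axis. Payload 15.5 kg.
Tool frame: the origin (TCP) lies at the very end of the fingers, on their centre line; the grasp point (between the pads) lies arm.grip_depth behind it (arm.grip_depth is the distance from the TCP to the grasp point, in m); z points along the fingers, y is the line along which they close (so a half turn about z gives the same grasp; the last joint's range is limited). The gripper opens to 91 mm and grips with 3 to 60 N. Pads are 32 mm wide; open, the fingers measure 118 mm over their backs; the gripper's body (76 mm by 178 mm) begins 60 mm behind the grasp point.
Start: joints at [60.189, 28.281, 77.091, -0, 74.628, -5.472], TCP at [0.258, 0.569, 0.214] pointing down, gripper open.
Joint ranges: [-166.48, 166.48], [-47.26, 123.95], [12.59, 153.08], [-70.14, 250.14], [6.76, 159.57], [-176.63, 176.63]. Speed limits (degrees/s): [108.29, 108.29, 147.25, 172.46, 172.46, 172.46].

INTERFACE

Orientations are given as a 3x3 rotation matrix whose columns are the frame's x, y, z axes.
In Python, from rig import arm gives the robot as it stands. Calls block until the motion is done:
- arm.move_to(position, orientation): joint-space move of the TCP to a pose.
- arm.move_l(position, orientation=None, feed=0.15): straight line of the TCP; orientation=None keeps the orientation; feed is the mean speed in m/s.
- arm.move_joints(angles): joint-space move.
- arm.grip(opening): finger opening in m; the grip force is fixed at half the most; returns when the fingers have stopped.
- arm.sleep(seconds).
- arm.solve_ik(position, orientation): joint angles nearest the present ones, or None.
- arm.snapshot(name): name is "scene" or "top" or "wrist"; returns the picture (400x640x3 uint8, red, green, blue); there is no depth.
- arm.get_calibration(name): a dict with "intrinsics" (3x3 intrinsics, pixels), "k1" (the pictures are not rectified: a ray, as slopes to the right and down, at radius r is drawn at 1 + k1 r^2 times it, then the intrinsics apply), "cam_to_world" (4x4, takes a point from camera to world coordinates). Camera axes: x right, y down, z forward; pixel columns grow to the right and rows downward; lengths in m; the calibration is good to about 2 mm. A picture is of the moment at which its call begins: read the wrist's pose just before it. get_calibration takes no time and is no camera call; for the wrist camera it gives the pose at the moment of the call.
A pose or a line that the arm cannot do raises arm.Unreachable and nothing moves.
- arm.sign_off(): hands the job in; it is judged then, once.
Readings, each from a call of its own:
- arm.current_t(): time.
- arm.current_joint_positions(): joint angles.
- arm.current_dq(): joint speeds.
- arm.current_tau(): joint torques, N m.
- arm.current_ee_pos(): TCP position.
- arm.current_tool_rot(): TCP orientation.
- arm.current_force(): force on the tool from outside, world axes, zero at the start.
- arm.current_torque(): the same for the moment, N m.
- arm.current_width(): finger opening in m.
- arm.current_grasp_force(): force on a finger pad.
Only numpy, scipy, OpenCV 4.12 (cv2) and the standard library are available. Lean on these libraries where they do the work, as an engineer would, in place of code of your own. Each camera call takes 0.05 s, during which the arm holds its last target. There are 200 camera calls.

## Working session

There is one attempt and no reset: what is moved stays moved. The work goes in short steps, each a Python script; the robot and the scene stay as the last script left them, time stands still between calls to the robot, and variables do not carry over. Pictures are saved under pics/ and viewed, at most 14 in all, crops included, and the job is handed in when it is done.

```bash
ls; mkdir -p pics
python3 - <<'E'
from rig import arm
import cv2
for n in("scene","top","wrist"):
    im=arm.snapshot(n); cv2.imwrite(f"pics/{n}0.png",im[:,:,::-1]); c=arm.get_calibration(n)
    print(n,c["intrinsics"].round(1).tolist(),c["k1"],c["cam_to_world"].round(3).tolist())
print(arm.grip_depth,arm.current_tool_rot().round(3).tolist(),arm.current_width(),arm.current_t())
E
```

```text
pics
scene [[458.8, 0.0, 318.1], [0.0, 458.8, 206.6], [0.0, 0.0, 1.0]] -0.12300355906655613 [[0.864, 0.425, -0.27, 0.851], [0.503, -0.721, 0.477, -0.596], [0.008, -0.548, -0.837, 1.063], [0.0, 0.0, 0.0, 1.0]]
top [[465.3, 0.0, 316.9], [0.0, 465.3, 195.6], [0.0, 0.0, 1.0]] 0.01153090643143257 [[-0.007, -0.99, 0.142, 0.384], [-1.0, 0.01, 0.014, -0.032], [-0.016, -0.142, -0.99, 1.124], [0.0, 0.0, 0.0, 1.0]]
wrist [[347.2, 0.0, 314.2], [0.0, 347.2, 199.4], [0.0, 0.0, 1.0]] -0.01013782438838115 [[0.412, 0.87, 0.27, 0.181], [0.911, -0.393, -0.123, 0.604], [-0.001, 0.297, -0.955, 0.385], [0.0, 0.0, 0.0, 1.0]]
0.0188 [[-0.911, 0.412, -0.0], [0.412, 0.911, -0.001], [0.0, -0.001, -1.0]] 0.09125349505849144 0.15
```

View pics/top0.png

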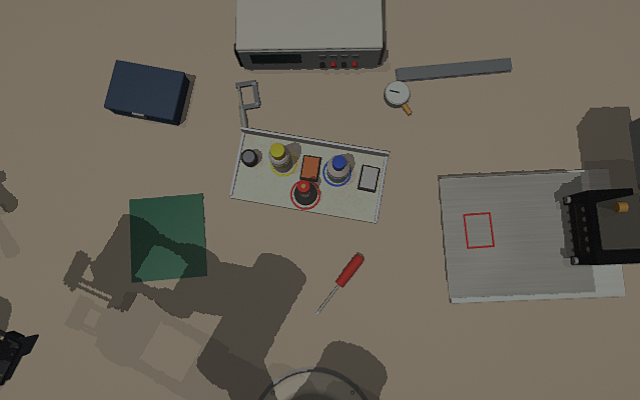

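View pics/scene0.png

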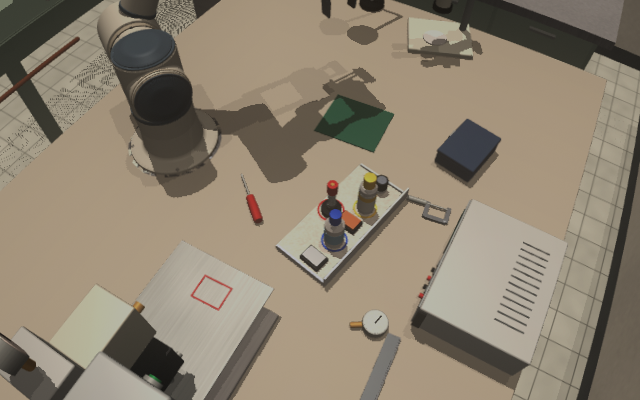

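The top view shows the yellow cap at (278,150), blue cap (338,163), red knob (304,187), copper block (311,167), steel block (369,178), frame (479,230) and mat (168,237). The scene view agrees. Next I'll get coarse positions from the top camera, then a wrist view above the tray.

```bash
cat > h.py <<'E'
from rig import arm
import numpy as np, cv2
def R(yaw):
    c,s=np.cos(np.radians(yaw)),np.sin(np.radians(yaw)); return np.array([[c,s,0],[s,-c,0],[0,0,-1.]])
def shot(n,save=None):
    c=arm.get_calibration(n); im=arm.snapshot(n)
    if save: cv2.imwrite(f"pics/{save}.png",im[:,:,::-1])
    return im,c
def cast(px,z,c):
    px=np.asarray(px,float).reshape(-1,1,2)
    s=cv2.undistortPoints(px,c["intrinsics"],np.array([c["k1"],0,0,0.])).reshape(-1,2)
    T=c["cam_to_world"]; d=np.c_[s,np.ones(len(s))]@T[:3,:3].T; o=T[:3,3]
    return (o+d*((z-o[2])/d[:,2])[:,None])
def proj(P,c):
    T=np.linalg.inv(c["cam_to_world"]); q=np.asarray(P,float).reshape(-1,3)@T[:3,:3].T+T[:3,3]
    s=q[:,:2]/q[:,2:]; s=s*(1+c["k1"]*(s**2).sum(1,keepdims=True)); K=c["intrinsics"]
    return s*[K[0,0],K[1,1]]+K[:2,2]
HUE={"red":[(0,5),(174,180)],"yellow":[(24,34)],"blue":[(108,128)],"copper":[(6,14)],"green":[(60,90)]}
def mask(im,col,smin=110,vmin=50):
    h=cv2.cvtColor(im,cv2.COLOR_RGB2HSV); m=0
    for a,b in HUE[col]: m=m|cv2.inRange(h,(a,smin,vmin),(b,255,255))
    return m
def blobs(m,amin=15):
    n,l,s,c=cv2.connectedComponentsWithStats(m); return [(int(s[i,4]),*c[i].round(1),*s[i,:4].tolist(),i) for i in range(1,n) if s[i,4]>=amin],l
E
python3 - <<'E'
from h import *
im,c=shot("top")
for col,z in(("blue",.135),("yellow",.145),("red",.127),("copper",.032),("green",.003)):
    b,l=blobs(mask(im,col,vmin=25 if col=="green" else 50))
    for x in b: print(col,x[:7],cast([x[1:3]],z,c)[0].round(3), cast([x[1:3]],.103,c)[0].round(3))
arm.move_to([.56,.13,.27],R(180))
print(arm.current_t(),arm.current_joint_positions())
im,c=shot("wrist","w1"); print(c["cam_to_world"][:3,3])
E
```

```text
blue (139, np.float64(338.7), np.float64(161.5), 333, 155, 13, 14) [ 0.6   -0.065  0.135] [ 0.607 -0.066  0.103]
blue (88, np.float64(335.0), np.float64(177.9), 323, 162, 28, 24) [ 0.564 -0.056  0.135] [ 0.57  -0.057  0.103]
yellow (166, np.float64(276.8), np.float64(149.6), 270, 143, 15, 14) [0.626 0.069 0.145] [0.636 0.073 0.103]
yellow (82, np.float64(283.2), np.float64(170.4), 270, 162, 27, 15) [0.58  0.055 0.145] [0.588 0.058 0.103]
red (22, np.float64(332.9), np.float64(64.1), 331, 62, 5, 6) [ 0.826 -0.055  0.127] [ 0.837 -0.056  0.103]
red (24, np.float64(353.9), np.float64(63.9), 352, 62, 5, 5) [ 0.826 -0.102  0.127] [ 0.836 -0.104  0.103]
red (269, np.float64(304.7), np.float64(191.7), 290, 180, 31, 30) [0.536 0.009 0.127] [0.54  0.01  0.103]
red (214, np.float64(479.2), np.float64(230.2), 463, 212, 32, 37) [ 0.449 -0.362  0.127] [ 0.451 -0.37   0.103]
red (362, np.float64(349.4), np.float64(269.9), 336, 254, 28, 33) [ 0.368 -0.084  0.127] [ 0.367 -0.086  0.103]
copper (338, np.float64(310.0), np.float64(167.1), 301, 156, 19, 23) [0.61  0.    0.032] [ 0.595 -0.002  0.103]
green (155, np.float64(140.4), np.float64(204.3), 130, 197, 44, 24) [0.528 0.415 0.003] [0.515 0.376 0.103]
green (39, np.float64(134.1), np.float64(226.3), 131, 219, 10, 18) [0.474 0.428 0.003] [0.466 0.387 0.103]
2.1417 [ 7.18537262e+00  2.13617988e+01  7.97598380e+01  8.76269754e-03
  7.88884630e+01 -8.28493627e+01]
[0.47603243 0.13052697 0.44145406]
```

View pics/w1.png

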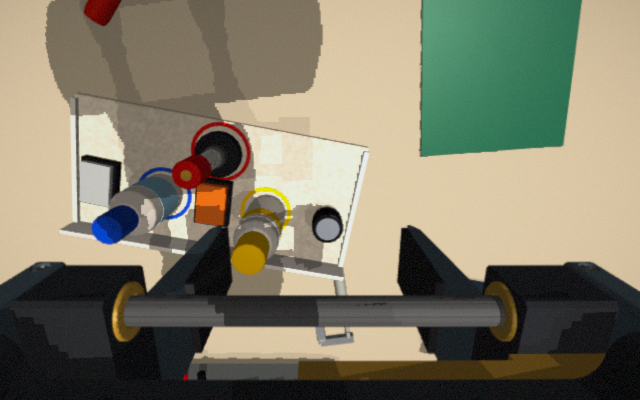

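The wrist view shows the tray with the yellow cap at (250,253), blue cap (115,223), red knob (190,172) and copper pad (212,203). It matches the top estimates, and the mat is clear. Next I'll move the can, then re-measure it on the mat to learn the wrist camera's bias.

```bash
cat >> h.py <<'E'
CAP={"bottle":("blue",.128,.111,.030),"can":("yellow",.138,.121,.033),"plunger":("red",.120,.103,.028)}
def over(xy,z=.30): arm.move_to([xy[0]+.085,xy[1],z],R(180))
def seecap(o,xy,base,save=None):
    """cap centre with the wrist camera straight above xy; base=height of the support"""
    over(xy); im,c=shot("wrist",save); col,top,_,_=CAP[o]
    p=proj([[*xy,base+top]],c)[0]; m=mask(im,col); b,l=blobs(m,100)
    b=min(b,key=lambda t:np.hypot(*(np.array(t[1:3])-p)))
    cnt=max(cv2.findContours((l==b[-1]).astype('u1')*255,0,1)[0],key=cv2.contourArea)
    (u,v),r=cv2.minEnclosingCircle(cnt)
    P=cast([b[1:3],(u,v),(u+r,v),(u-r,v)],base+top,c)
    print(o,"cap",P[0].round(4),P[1].round(4),"dia",np.hypot(*(P[2]-P[3])[:2]).round(4),"area",b[0]); return P[0][:2]
def pick(o,xy,base):
    h=base+CAP[o][2]-arm.grip_depth
    arm.grip(.062); arm.move_to([*xy,h+.06],R(180)); arm.move_l([*xy,h],feed=.1); arm.grip(0.0)
    w=arm.current_width(); print("grip",o,round(w,4),arm.current_grasp_force().round(1) if hasattr(arm.current_grasp_force(),'round') else arm.current_grasp_force())
    assert abs(w-CAP[o][3])<.004
    arm.move_l([*xy,h+.175],feed=.25)
def place(o,xy,base):
    h=base+CAP[o][2]-arm.grip_depth
    arm.move_to([*xy,h+.175],R(180)); arm.move_l([*xy,h+.02],feed=.25); arm.move_l([*xy,h+.0007],feed=.03)
    print("force at set-down",np.round(arm.current_force(),1),np.round(arm.current_ee_pos(),4))
    arm.sleep(.2); arm.grip(.062); arm.move_l([*xy,h+.10],feed=.2)
E
python3 - <<'E'
from h import *
c=arm.get_calibration("top")
q=cast([(130,200),(204,194),(207,276),(132,282)],.003,c); M=q.mean(0)[:2]; print(q.round(3).tolist(),M)
arm.grip(.062)
p=seecap("can",(.624,.069),.012,"wcan")
assert np.hypot(*(p-[.624,.069]))<.015
p=seecap("can",p,.012)
pick("can",p,.012); s=M+[.05,.04]; place("can",s,.003)
seecap("can",s,.003); print("slot",s,arm.current_t())
E
```

```text
[[0.538, 0.441, 0.003], [0.551, 0.261, 0.003], [0.354, 0.248, 0.003], [0.341, 0.427, 0.003]] [0.44630226 0.34422774]
can cap [0.6249 0.0689 0.15  ] [0.6248 0.0687 0.15  ] dia 0.0331 area 1052
can cap [0.6249 0.0689 0.15  ] [0.6249 0.0686 0.15  ] dia 0.0331 area 1053
grip can 0.0322 33.19010094506666
force at set-down [-1.7 -1.8  3.6] [0.4962 0.3842 0.1059]
can cap [0.4955 0.384  0.141 ] [0.4956 0.3839 0.141 ] dia 0.033 area 1008
slot [0.49630226 0.38422774] 11.8417
```

```bash
python3 - <<'E'
from h import *
c=arm.get_calibration("top"); M=np.array([.4463,.3442])
g={"bottle":(.599,-.065),"plunger":tuple(cast([(304,185)],.13,c)[0][:2])}; print(g)
for o,d in(("bottle",(.05,-.04)),("plunger",(-.045,0))):
    p=seecap(o,g[o],.012); p2=seecap(o,p,.012)
    assert np.hypot(*(p2-g[o]))<.015
    pick(o,p2,.012); s=M+d; place(o,s,.003); print("slot",s,arm.current_t())
over((.45,.344),.34); shot("wrist","wmat")
over((.585,.0),.32); shot("wrist","wtray"); print(arm.current_ee_pos(),arm.current_t())
E
python3 -c "
import cv2,numpy as np
a,b=cv2.imread('pics/wmat.png'),cv2.imread('pics/wtray.png'); cv2.imwrite('pics/both.png',np.vstack([a[:290],b[:290]]))"
```

```text
{'bottle': (0.599, -0.065), 'plunger': (np.float64(0.5501188361481201), np.float64(0.010814206975696988))}
bottle cap [ 0.5998 -0.0642  0.14  ] [ 0.5998 -0.0646  0.14  ] dia 0.0299 area 817
bottle cap [ 0.5998 -0.0642  0.14  ] [ 0.5998 -0.0645  0.14  ] dia 0.0299 area 814
grip bottle 0.0291 31.880577339979936
force at set-down [-0.6 -0.1 -1.4] [0.4963 0.3042 0.0958]
slot [0.4963 0.3042] 21.475
plunger cap [0.5485 0.0135 0.132 ] [0.5486 0.0134 0.132 ] dia 0.0297 area 666
plunger cap [0.5485 0.0133 0.132 ] [0.5484 0.0135 0.132 ] dia 0.0299 area 662
grip plunger 0.0273 30.000556111335754
force at set-down [-1.8  0.2 -2.8] [0.4013 0.3442 0.0879]
slot [0.4013 0.3442] 30.7167
[0.66986993 0.00152173 0.32017616] 33.025
```

View pics/both.png

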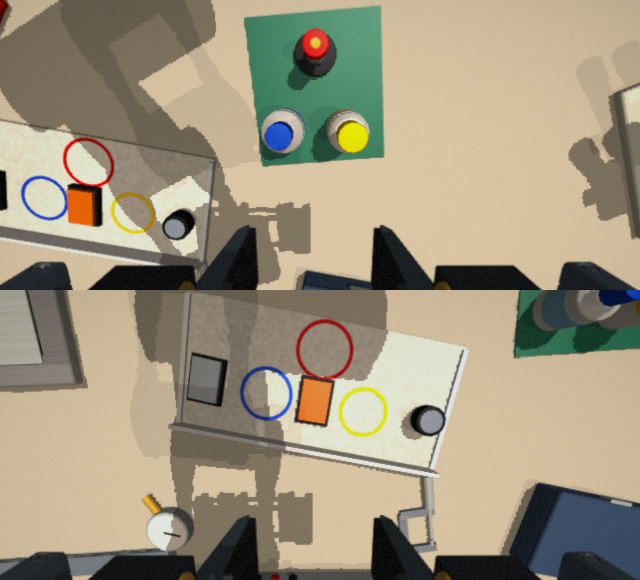

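All three stand upright on the mat: red knob (315,43), blue cap (278,136), yellow cap (352,136). The tray holds only its printed rings, the copper block, the steel block and the small dark cylinder. Next I'll measure the rings, copper pad and frame.

```bash
cat >> h.py <<'E'
def rect(cnt,z,c):
    """centre, long side, short side, angle of long side (deg, -90..90 about world x) of a contour cast on z"""
    w=(cast(cnt.reshape(-1,2),z,c)[:,:2]*1000).astype('f4')
    (x,y),(a,b),t=cv2.minAreaRect(w)
    if a<b: a,b,t=b,a,t+90
    return np.array([x,y])/1000,a,b,(t+90)%180-90
def contour(im,col,xyz,c,holes=False,**k):
    p=proj([xyz],c)[0]; b,l=blobs(mask(im,col,**k),60)
    b=min(b,key=lambda t:np.hypot(*(np.array(t[1:3])-p)))
    cs,_=cv2.findContours((l==b[-1]).astype('u1')*255,cv2.RETR_CCOMP,cv2.CHAIN_APPROX_NONE)
    return sorted(cs,key=cv2.contourArea)[::-1][:2 if holes else 1]
E
python3 - <<'E'
from h import *
arm.grip(.066)
for k,xy in((0,(.585,0)),(1,(.61,0))):
    over(xy,.28); arm.sleep(.2); im,c=shot("wrist")
    print("copper",rect(contour(im,"copper",(.61,0,.032),c)[0],.032,c))
    for col,g in(("blue",(.6,-.064)),("yellow",(.625,.069)),("red",(.5485,.0135))):
        for ct in contour(im,col,(*g,.012),c,True):
            w=(cast(ct.reshape(-1,2),.012,c)[:,:2]*1000).astype('f4'); e=cv2.fitEllipse(w); print(col,np.round(e,1).tolist() if 0 else [np.round(x,1) for x in e])
over((.451,-.37),.36); arm.sleep(.2); im,c=shot("wrist","wframe")
for ct in contour(im,"red",(.451,-.37,.103),c,True,smin=90): print("frame",rect(ct,.103,c))
print(arm.current_t())
E
```

```text
copper (array([0.61023169, 0.00108402]), 53.93564987182617, 38.129737854003906, -8.887443542480469)
blue [array([601.4, -63.2]), array([68.4, 68.6]), np.float64(148.6)]
blue [array([601.5, -63.1]), array([61.9, 62.3]), np.float64(7.4)]
yellow [array([625.5,  67. ]), array([65. , 65.4]), np.float64(70.0)]
yellow [array([625.5,  66.9]), array([57. , 57.5]), np.float64(178.4)]
red [array([547. ,  14.2]), array([72.6, 73.8]), np.float64(173.0)]
red [array([547.4,  14.2]), array([65. , 65.3]), np.float64(20.0)]
copper (array([0.61041302, 0.00096419]), 53.306663513183594, 37.98777770996094, -9.051422119140625)
blue [array([601.5, -63.2]), array([68.4, 68.6]), np.float64(118.3)]
blue [array([601.4, -63.1]), array([61.9, 62.4]), np.float64(15.1)]
yellow [array([625.5,  66.9]), array([62. , 62.2]), np.float64(53.6)]
red [array([547. ,  14.2]), array([71.8, 73.9]), np.float64(174.3)]
red [array([547.3,  14.2]), array([64.8, 65.3]), np.float64(8.8)]
frame (array([ 0.45137286, -0.36703015]), 76.85240173339844, 60.79057693481445, 3.725522518157959)
frame (array([ 0.4513374 , -0.36721335]), 70.05599975585938, 54.2142333984375, 3.8562474250793457)
36.1167
```

View pics/wframe.png

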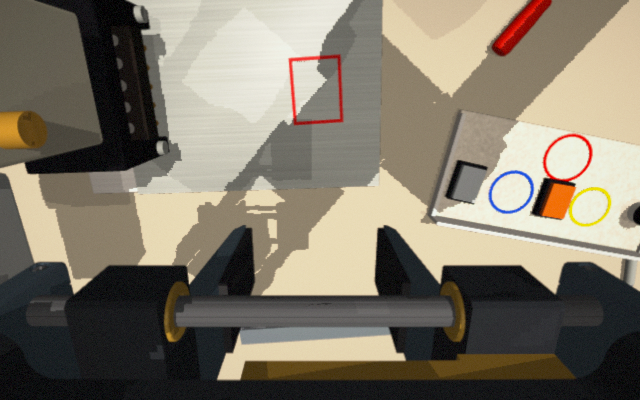

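The frame reads inner 70×54 and outer 77×61 mm, centred at (0.4513,-0.3671) and turned +3.8°. The pad is at (0.6103,0.0010), turned −9.0°. The rings' fitted sizes match the given ones. Next I'll move the block.

```bash
cat > blk.py <<'E'
from h import *
def pickb(xy,ang,base):
    Y=R(180+ang); arm.grip(.066); arm.move_to([*xy,base+.09],Y); arm.move_l([*xy,base+.002],feed=.08)
    arm.grip(0.0); w=arm.current_width(); print("w",w,arm.current_force()); assert abs(w-.044)<.003
    arm.move_l([*xy,base+.012],feed=.05); arm.move_l([*xy,max(base+.15,.2)],feed=.2)
def placeb(xy,ang,base):
    Y=R(180+ang); arm.move_to([*xy,base+.12],Y); arm.move_l([*xy,base+.02],feed=.2); arm.move_l([*xy,base+.0026],feed=.025)
    print("force",np.round(arm.current_force(),1)); arm.sleep(.2); arm.grip(.056); arm.move_l([*xy,base+.15],feed=.15)
def look(save):
    over((.4513,-.3671),.36); arm.sleep(.2); im,c=shot("wrist",save)
    for ct in contour(im,"red",(.4513,-.3671,.103),c,True,smin=90): print("frame",rect(ct,.103,c))
    b=rect(contour(im,"copper",(.4513,-.3671,.123),c)[0],.123,c); print("pad",b); return b
E
python3 - <<'E'
from blk import *
pickb((.6103,.0010),-9.0,.012)
placeb((.4513,-.3671),3.8,.103)
look("wplaced"); print(arm.current_t())
E
python3 -c "
import cv2
a=cv2.imread('pics/wplaced.png'); cv2.imwrite('pics/wpc.png',cv2.resize(a[30:150,240:400],None,fx=4,fy=4,interpolation=0))"
```

```text
w 0.043650792432443235 [-0.04835722  0.3431522   3.74005379]
force [ 0.2  0.1 -1.2]
frame (array([ 0.45139105, -0.36703558]), 76.79204559326172, 60.84516143798828, 3.8040688037872314)
frame (array([ 0.45134842, -0.36722238]), 70.12041473388672, 54.157135009765625, 3.7829339504241943)
pad (array([ 0.45123056, -0.36739395]), 53.29476547241211, 38.07376480102539, 3.2675371170043945)
46.7
```

View pics/wpc.png

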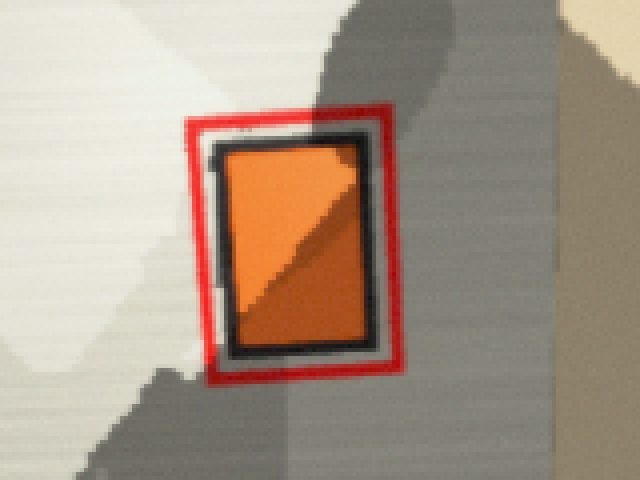

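The block sits in the frame with a gap on every side, copper face up, within 0.3 mm and 0.5°. Now the three go back, re-picked at the same slot positions they were released at.

```bash
python3 - <<'E'
from h import *
J={"can":((.4963,.3842),(.6255,.0670)),"bottle":((.4963,.3042),(.6014,-.0632)),"plunger":((.4013,.3442),(.5472,.0142))}
for o,(s,r) in J.items():
    pick(o,s,.003); place(o,r,.012); print(o,"back",arm.current_t())
for o,(s,r) in J.items(): print(r,seecap(o,r,.012))
over((.585,0.),.30); arm.sleep(.2); shot("wrist","wend"); shot("top","tend"); print(arm.current_t())
E
python3 -c "
import cv2
a=cv2.imread('pics/wend.png')[0:250,100:500]; cv2.imwrite('pics/wendc.png',cv2.resize(a,None,fx=2,fy=2))"
```

```text
grip can 0.0326 34.191899455363455
force at set-down [-1.4 -1.4  2.5] [0.6254 0.0669 0.1149]
can back 56.25
grip bottle 0.0294 32.37558595472365
force at set-down [ 0.5 -0.3 -1.7] [ 0.6014 -0.0632  0.1048]
bottle back 64.2417
grip plunger 0.0272 30.000517666339874
force at set-down [-0.2 -0.4 -3.3] [0.5473 0.0142 0.0969]
plunger back 72.8083
can cap [0.6239 0.0667 0.15  ] [0.6241 0.0668 0.15  ] dia 0.0331 area 1071
(0.6255, 0.067) [0.62394924 0.06670431]
bottle cap [ 0.6011 -0.0633  0.14  ] [ 0.6011 -0.0634  0.14  ] dia 0.0299 area 814
(0.6014, -0.0632) [ 0.60110975 -0.06331232]
plunger cap [0.5472 0.0141 0.132 ] [0.547  0.0139 0.132 ] dia 0.03 area 665
(0.5472, 0.0142) [0.54716444 0.01409203]
75.4167
```

View pics/wendc.png

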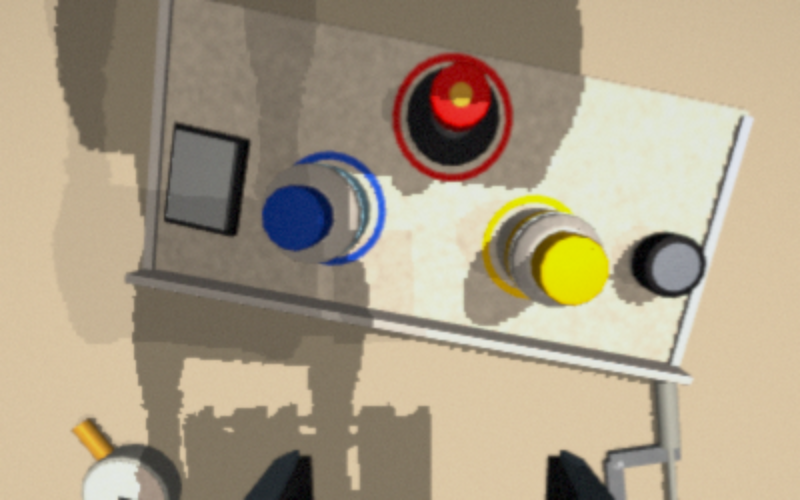

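View pics/tend.png

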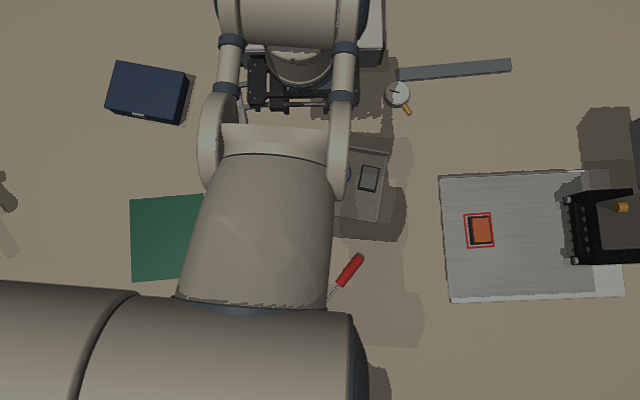

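Everything is back upright in its own ring: knob (460,95), blue cap (298,217), yellow cap (573,268). Cap offsets from the ring centres are at most 0.3 mm for the bottle and plunger and 1.6 mm for the can. The top view shows the copper block in the red frame and the steel block where it started.

```bash
python3 -c "
from rig import arm
print(arm.current_force(),arm.current_t()); print(arm.sign_off())"
```

```text
[-0.16321921  1.44554554  0.18330888] 75.4167
the job is handed in; nothing more can be done
None
```

The job is handed in at about 75 s: the copper block lies copper face up in the frame (within 0.3 mm and 0.5°), the bottle, can and plunger are back upright in their own rings (the can 1.6 mm off centre, the others within 0.3 mm), and the steel block was not touched.

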